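Swing and relock a smith's stock rest, then lay the bar on it

ROBOT

A 6-joint arm with a two-finger parallel gripper is mounted at the origin on the work surface. World frame = base frame: x ahead of the robot, y to its left, z up, the work surface at z = 0. Lengths are in m, angles in rad, forces in N, time in s.
With the tool pointing down it reaches from about 0.35 to 0.925 m from the base axis. Payload 6.4 kg.
Tool frame: the origin (TCP) lies where the fingers leave the gripper's body, on its centre line; the fingertips stand 97 mm ahead of it and the grasp point (between the pads) lies 78 mm ahead of it; z points along the fingers, y is the direction in which the jaws open and shut (so a half turn about z gives the same grasp; the last joint's range is limited). The gripper opens to 94 mm and grips with 3 to 60 N. Pads are 16 mm wide; open, the fingers measure 119 mm over their backs; the gripper's body (75 mm by 177 mm) begins 78 mm behind the grasp point.
Start: joints at [-1.44, 0.245, 1.558, -0, 1.339, -0.174], TCP at [0.195, -0.62, 0.303] pointing down, gripper open.
Joint ranges: [-3.13, 3.13], [-1.02, 2.26], [0.13, 2.54], [-0.95, 4.09], [0.21, 2.88], [-2.74, 2.74]. Speed limits (rad/s): [2.57, 2.57, 3.14, 3.14, 3.14, 3.14].

INTERFACE

Orientations are given as a unit quaternion [w, x, y, z].
In Python, from plant import bot, grip, solve_ik, viewer, current_time, current_joint_pos, current_joint_vel, current_tau, current_tcp_pos, current_eef_rot, current_ft_force, current_moment, current_gripper_width gives the robot as it stands. Calls block until the motion is done:
- bot.move_pose(position, orientation): joint-space move of the TCP to a pose.
- bot.movel(position, speed=0.15, ori=None, force_limit=None): straight line of the TCP; ori=None keeps the orientation; speed is the mean speed in m/s. With force_limit (N) it stops when the force on the tool has changed by that much, and returns True; else False.
- bot.move_joints(angles): joint-space move.
- grip(opening, strength=None): finger opening in m; strength is the grip in N (None keeps the last); returns when the fingers have stopped.
- bot.hold(seconds).
- solve_ik(position, orientation): joint angles nearest the present ones, or None.
- viewer.capture(name): name is "scene" or "top"; returns a dict with "color" (420x560x3 uint8, red, green, blue), "depth" (420x560 float32, m along the optical axis (not along the pixel's ray), 0 where there is no reading), "fx", "fy", "cx", "cy" (pixels), "view" (4x4, takes a point from world to camera coordinates). Camera axes: x right, y up, looking along -z (the intrinsics and any distortion apply to the point x, -y, -z); pixel columns grow to the right and rows downward; lengths in m; the calibration is good to about 2 mm. A picture is of the moment at which its call begins.
A pose or a line that the arm cannot do raises bot.Unreachable and nothing moves.
- bot.sign_off(): hands the job in, once; it reports no verdict.
Trained networks look in the newest picture that a camera, given by its name, has taken for a name from the list of things; names that differ only in an ending like _2 or _b are one class to them, and where a whole thing is asked for, a point or a joint stands for the part that bears it (a point fixed in the world has none). Each returns a list of dicts, best first, with "p" (0 to 1); they miss things now and then, are a little off and sometimes report something else, mostly with a low value. They report only what shows in the picture. A call takes as long as a camera call. They do not tell look-alikes from the thing itself.
- viewer.boxes_of(camera, thing): "box" ([left, top, right, bottom] in pixels, round what is visible of it).
- viewer.mark_of(camera, thing): "location" ([column, row] in pixels: a listed point, or the origin of a listed thing).
Readings, each from a call of its own:
- current_time(): time.
- current_joint_pos(): joint angles.
- current_joint_vel(): joint speeds.
- current_tau(): joint torques, N m.
- current_tcp_pos(): TCP position.
- current_eef_rot(): TCP orientation.
- current_ft_force(): force on the tool from outside, world axes, zero at the start.
- current_moment(): the same for the moment, N m.
- current_gripper_width(): finger opening in m.
Only numpy, scipy, OpenCV 4.12 (cv2) and the standard library are available. Lean on these libraries where they do the work, as an engineer would, in place of code of your own. Each camera call takes 0.05 s, during which the arm holds its last target. There are 200 camera calls.

TASK

On the smith's bench the swing arm of the stock rest is locked in its middle notch: pull its plunger up and twist it so that it stays out by itself, push the arm round to the side where the single-post stand is until it meets its stop there, and twist the plunger back so that it drops fully into the notch and locks the arm. Then lay the square steel bar across the two rests, down between the ears of the stand's saddle and on the round pad of the arm, reaching past both, and let go. Leave the bending block, the hammer and the jar where they are.

Things in the scene. Friction and masses are not known exactly. Their poses are not given: they have to be found in the camera images.
- fixture: Dark steel stock rest bolted to the bench: foot plate 180 x 130 x 12 mm, vertical pivot. Origin: on the bench, on the pivot axis. x points along the swing arm in its middle position (away from the robot), z up. On the -x side: the notched index plate (82 mm radius, top 60 mm up) and the plunger bracket (100 mm high, x = -111 to -45 mm, 50 mm wide).
- swing (a joint): Angle of the swing arm about the pivot, rad: 0 middle notch (start), growing anticlockwise seen from above (towards the fixture's +y). Side notches at +1.0 and -1.0; hard stops at +1.01 and -1.01, so against a stop the plunger can drop in (it finds a notch within about 0.03 rad). It turns stiffly (about 1.5 N at 115 mm) and stays where left.
- rest_pad (a point): Centre of the top face of the round pad, 32 mm diameter, at the swing arm's end: 150 mm from the pivot, 90 mm above the bench; a 22 mm post under it stands on the arm's beam, which is 24 mm wide, from 40 to 64 mm above the bench, reaches 162 mm from the pivot and is clear on both sides.
- tee_grip (a point): Centre of the plunger's tee handle, a level bar 56 mm long, 13 mm wide, 14 mm high, on a vertical 9 mm shank, on the plunger's axis at fixture (-65, 0) mm. Its y axis lies along the 56 mm length, z up. 134 mm above the bench when locked (148 mm when held out); the collar below ends 100 mm above the bench.
- plunger_lift (a joint): How far the plunger is pulled up, m: 0 locked in a notch, 0.020 the upper end, about 0.014 when it stands out on its collar by itself. A spring pulls it down with 4.5 to 8.5 N. Over the plate between two notches it cannot go below about 0.011.
- plunger_twist (a joint): Turn of the tee handle, rad, anticlockwise seen from above: 0 (start; cross pin in the collar's slot, where it cannot turn) to 1.4 (end stop). Pulled up by at least 0.015 it turns freely; beyond about 0.5 the cross pin stands on the collar and the plunger stays out when let go; turned back to 0 (a stop; within about 0.15 is enough) it drops in.
- stand: Steel single-post stand fixed to the bench: foot 60 x 60 x 10 mm, one 20 mm post, on top a saddle. Stands beside the stock rest, on its left or on its right, 59 mm back from the pivot and 126 mm to the side. Origin: centre of its underside; x axis parallel to the fixture's x, z up.
- stand_saddle (a point): Middle of the saddle's floor on the stand, 90 mm above the bench. The saddle is 16 mm long along the stand's x; two ears, 12 mm higher than the floor, stand 30 mm apart (inside) across y; the bar lies along x between them.
- pad_target (a point): Point 140 mm from stand_saddle along the stand's x axis, at the same height, where the centre of the arm's pad stands when the arm is locked in the notch of the stand's side.
- bar_center (a point): Centre of the square steel bar, 200 x 16 x 16 mm, x axis along its length, about 0.4 kg; at the start it lies flat on the bench, centre 8 mm up, to the left or right of the stock rest. On the rests its centre is 98 mm above the bench.
- bend_block: Bystander: loose dark steel bending block 60 x 60 x 30 mm with two upright 14 mm pins (65 mm high in all), on the other side of the stock rest from the stand. Origin: centre of its underside.
- hammer: Bystander: loose hammer with a wooden handle, lying on the bench on the other side from the bar, handle towards -x of its frame.
- jar: Bystander: amber glass jar with a steel lid, 64 mm diameter, 90 mm high, standing at the left, beyond the bar or the hammer. Origin: centre of its underside.
There are look-alikes about, which are no part of the job. There is more than one size of the part that bears bar_center; the job needs the largest. Leave any yellow look-alike of the stand alone.

How it is judged:
On the way, in this order (a step that is already met when the one before it is completed fails the run):
1. the plunger stands out by itself, twisted, with the gripper gone from it (value of joint plunger_lift above 0.012 m and value of joint plunger_twist above 0.5 rad and distance between the grasp point and tee_grip above 0.05 m), for 0.2 s.
2. the arm is swung to the stand's side with the plunger still out (horizontal distance between rest_pad and pad_target below 0.009 m and value of joint plunger_lift above 0.012 m), for 0.2 s.
3. the plunger is twisted back and fully down in the notch of the stand's side (value of joint plunger_lift below 0.003 m and value of joint plunger_twist below 0.25 rad and horizontal distance between rest_pad and pad_target below 0.006 m), for 0.2 s.
At the end, for the whole second after the job is handed in: Arm locked on the stand's side (plunger down within 3 mm and twisted back within 0.25 rad, pad within 6 mm of pad_target); bar level on both rests, between the ears, centre within 25 mm of half-way along and 13 mm across, height within 4 mm, in line within 0.15 rad; gripper 40 mm clear (all of step 3 and x of bar_center in the frame of stand between 0.045 and 0.095 m and y of bar_center in the frame of stand between -0.013 and 0.013 m and z of bar_center in the frame of stand between 0.094 and 0.102 m and angle between the x axis of bar_center and the x axis of stand, either way round below 0.15 rad and angle between bar_center's own x axis and vertical between 1.53 and 1.61 rad and distance between the grasp point and bar_center above 0.04 m); the robot touches nothing.
It fails at once if the bending block is moved by more than 15 mm (distance of bend_block from where it was at the start of the episode above 0.015 m).
It fails at once if the hammer is moved by more than 20 mm (distance of hammer from where it was at the start of the episode above 0.02 m).
It fails at once if the jar is moved by more than 20 mm (distance of jar from where it was at the start of the episode above 0.02 m).
It also fails if it takes over 70 s, if anything falls off the work surface, if the arm or the gripper's body presses on something with over 40 N, if the wrist force passes 120 N, or if a joint passes its speed limit or range.

## Working session

There is one attempt and no reset: what is moved stays moved. The work goes in short steps, each a Python script; the robot and the scene stay as the last script left them, time stands still between calls to the robot, and variables do not carry over. Pictures are saved under pics/ and viewed, about 8 in all and at most 12, crops included, and the job is handed in when it is done.

```bash
ls; mkdir -p pics; cat > h.py <<'E'
import numpy as np, cv2
from plant import *
def w2p(c,P):
    q=c["view"]@np.append(P,1); x,y,z=q[0],-q[1],-q[2]
    return np.array([c["fx"]*x/z+c["cx"],c["fy"]*y/z+c["cy"]])
def p2w(c,uv,d=None,z=None):
    """pixel to world by depth d or by plane height z"""
    r=np.array([(uv[0]-c["cx"])/c["fx"],-(uv[1]-c["cy"])/c["fy"],-1.])
    V=np.linalg.inv(c["view"]); R,o=V[:3,:3],V[:3,3]
    rw=R@r
    return o+rw*(d if d is not None else (z-o[2])/rw[2])
def cloud(c):
    h,w=c["depth"].shape; u,v=np.meshgrid(np.arange(w),np.arange(h)); d=c["depth"]
    V=np.linalg.inv(c["view"])
    P=np.stack([(u-c["cx"])/c["fx"]*d,-(v-c["cy"])/c["fy"]*d,-d],-1)@V[:3,:3].T+V[:3,3]
    P[d==0]=np.nan
    return P
E
cat > a.py <<'E'
from h import *
H={"fixture":0,"rest_pad":.09,"tee_grip":.141,"stand":0,"stand_saddle":.09,"bar_center":.008,"bend_block":0,"hammer":0.01,"jar":0}
for n in ("top","scene"):
    c=viewer.capture(n); cv2.imwrite(f"pics/{n}0.png",c["color"][...,::-1])
    np.savez(f"pics/{n}0.npz",**c)
    for t,z in H.items():
        for m in viewer.mark_of(n,t)[:4]:
            if m["p"]>.2: print(n,t,round(m["p"],2),np.round(m["location"]),p2w(c,m["location"],z=z).round(3))
E
python3 a.py
```

```text
pics
top fixture 0.68 [327. 246.] [ 0.527 -0.031  0.   ]
top rest_pad 0.73 [335. 185.] [ 0.675 -0.048  0.09 ]
top tee_grip 0.56 [328. 263.] [ 0.464 -0.018  0.141]
top stand 0.76 [412. 268.] [ 0.464 -0.26   0.   ]
top stand 0.65 [374. 269.] [ 0.464 -0.157  0.   ]
top stand_saddle 0.6 [376. 270.] [ 0.451 -0.144  0.09 ]
top stand_saddle 0.57 [420. 261.] [ 0.474 -0.255  0.09 ]
top bar_center 0.89 [183. 252.] [0.514 0.364 0.008]
top bar_center 0.79 [166. 185.] [0.707 0.421 0.008]
top bar_center 0.78 [122. 275.] [0.455 0.525 0.008]
top bend_block 0.66 [276. 262.] [0.485 0.11  0.   ]
top bend_block 0.66 [229. 201.] [0.659 0.241 0.   ]
top hammer 0.88 [448. 254.] [ 0.501 -0.357  0.01 ]
top hammer 0.47 [278. 260.] [0.491 0.105 0.01 ]
top jar 0.71 [232. 205.] [0.649 0.232 0.   ]
scene fixture 0.82 [248. 220.] [ 0.529 -0.025  0.   ]
scene fixture 0.7 [207. 199.] [ 0.442 -0.148  0.   ]
scene rest_pad 0.61 [244. 246.] [ 0.666 -0.037  0.09 ]
scene tee_grip 0.5 [247. 168.] [ 0.444 -0.014  0.141]
scene stand 0.88 [171. 204.] [ 0.449 -0.26   0.   ]
scene stand 0.84 [208. 202.] [ 0.452 -0.147  0.   ]
scene stand_saddle 0.95 [164. 184.] [ 0.441 -0.261  0.09 ]
scene stand_saddle 0.92 [207. 183.] [ 0.449 -0.134  0.09 ]
scene stand_saddle 0.37 [209. 201.] [ 0.513 -0.13   0.09 ]
scene bar_center 0.77 [424. 187.] [0.463 0.528 0.008]
scene bar_center 0.74 [373. 205.] [0.516 0.356 0.008]
scene bar_center 0.62 [413. 257.] [0.7   0.431 0.008]
scene bend_block 0.95 [291. 203.] [0.479 0.11  0.   ]
scene hammer 0.69 [140. 219.] [ 0.502 -0.347  0.01 ]
scene jar 0.94 [346. 249.] [0.656 0.25  0.   ]
```

```bash
python3 - <<'E'
import cv2
for n,(a,b,c,d) in {"top":(150,310,90,470),"scene":(130,290,110,470)}.items():
    i=cv2.imread(f"pics/{n}0.png")[a:b,c:d]; cv2.imwrite(f"pics/{n}_crop.png",cv2.resize(i,None,fx=2.1,fy=2.1,interpolation=cv2.INTER_CUBIC))
E
```

```text
(no output)
```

View pics/top_crop.png

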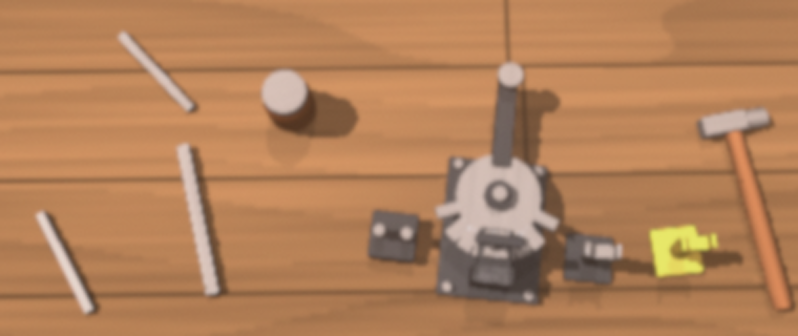

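View pics/scene_crop.png

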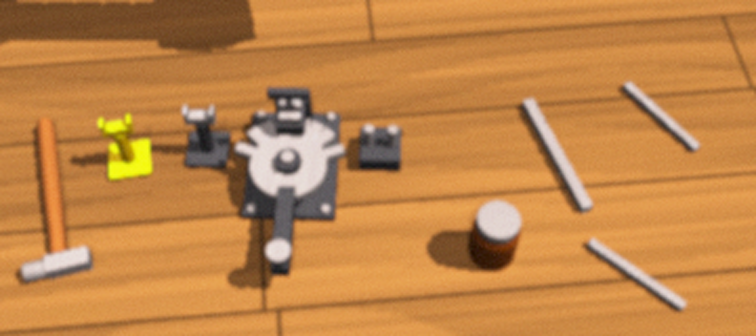

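The bars are at crop-top (198,220), (155,70) and (65,262). The first is clearly the longest and thickest, at full-image top (183,252), so it is the one to use. The dark stand is at full-image top (374,269) on the right; the yellow one at (412,268) is the look-alike. Next I'll refine the poses from depth.

```bash
cat > m.py <<'E'
from h import *
from scipy.optimize import least_squares
def sel(P,x0,y0,r,zl,zh):
    m=(np.hypot(P[...,0]-x0,P[...,1]-y0)<r)&(P[...,2]>zl)&(P[...,2]<zh); return P[m],m
for n in ("top","scene"):
    c=dict(np.load(f"pics/{n}0.npz")); P=cloud(c); C=c["color"].astype(int)
    print(n,"bench z",np.nanmedian(P[200:300,130:160,2]).round(4))
    for nm,a in dict(plate=(.527,-.028,.1,.05,.07),pad=(.67,-.043,.035,.08,.1),tee=(.462,-.016,.05,.12,.16),saddle=(.452,-.142,.04,.08,.115),bar=(.514,.36,.13,.008,.03)).items():
        p,m=sel(P,*a)
        if len(p)<4: print(nm,len(p)); continue
        (cx,cy),(w,h),_=cv2.minAreaRect(p[:,:2].astype(np.float32))
        d=np.linalg.svd(p[:,:2]-p[:,:2].mean(0),full_matrices=False)[2][0]
        (ex,ey),er=cv2.minEnclosingCircle(p[:,:2].astype(np.float32))
        print(nm,len(p),"mean",p.mean(0).round(4),"med z",np.median(p[:,2]).round(4),"rect",np.round([cx,cy,w,h],4),"yaw",np.arctan2(d[1],d[0]).round(3),"circ",np.round([ex,ey,er],4))
    # bars by saturation: grey pixels near the bench
    S=C.max(-1)-C.min(-1)
    for b in [(.514,.36),(.705,.425),(.458,.526)]:
        m=(np.hypot(P[...,0]-b[0],P[...,1]-b[1])<.13)&(S<40)&(P[...,2]<.04)&(C.max(-1)>90)
        k,l,st,ce=cv2.connectedComponentsWithStats(m.astype(np.uint8)); 
        if k<2: continue
        i=1+np.argmax(st[1:,4]); vv,uu=np.nonzero(l==i)
        p=np.array([p2w(c,(u,v),z=.014) for u,v in zip(uu,vv)]).astype(np.float32)
        (cx,cy),(w,h),_=cv2.minAreaRect(p[:,:2]); d=np.linalg.svd(p[:,:2]-p[:,:2].mean(0),full_matrices=False)[2][0]
        print("bar",b,len(p),np.round([cx,cy,w,h],4),"mean",p.mean(0).round(4),"yaw",np.arctan2(d[1],d[0]).round(3))
E
python3 m.py
```

```text
top bench z -0.0007
plate 1650 mean [ 0.5238 -0.0239  0.0603] med z 0.0601 rect [ 0.5275 -0.0111  0.1731  0.135 ] yaw 2.946 circ [ 0.5368 -0.0258  0.0907]
pad 115 mean [ 0.6743 -0.0422  0.0897] med z 0.09 rect [ 0.6743 -0.0423  0.0306  0.0296] yaw 2.862 circ [ 0.6747 -0.0419  0.0163]
tee 136 mean [ 0.4608 -0.0167  0.1397] med z 0.1403 rect [ 0.4614 -0.0168  0.0551  0.0134] yaw -1.685 circ [ 0.4603 -0.0167  0.0278]
saddle 127 mean [ 0.4519 -0.1424  0.0926] med z 0.0907 rect [ 0.4525 -0.1428  0.0425  0.0161] yaw -1.693 circ [ 0.4528 -0.1428  0.022 ]
bar 463 mean [0.5081 0.3594 0.0151] med z 0.0152 rect [0.5094 0.3599 0.1995 0.0175] yaw -2.9 circ [0.51   0.3576 0.0999]Traceback (most recent call last):
  File "m.py", line 23, in <module>
    (cx,cy),(w,h),_=cv2.minAreaRect(p[:,:2]); d=np.linalg.svd(p[:,:2]-p[:,:2].mean(0),full_matrices=False)[2][0]
                    ~~~~~~~~~~~~~~~^^^^^^^^^
cv2.error: OpenCV(4.12.0) /io/opencv/modules/imgproc/src/convhull.cpp:143: error: (-215:Assertion failed) total >= 0 && (depth == CV_32F || depth == CV_32S) in function 'convexHull'
```

```bash
cat >> h.py <<'E'
from scipy.spatial.transform import Rotation as Rn
YAW=-.119; ux=np.array([np.cos(YAW),np.sin(YAW)]); uy=np.array([-ux[1],ux[0]])
PIV=np.array([.5254,-.0245]); TEE=np.array([.461,-.0168]); SAD=np.array([.4522,-.1427]); BAR=np.array([.5094,.3599]); BYAW=.24
def down(a):
    """tool pointing down, jaw axis at yaw a"""
    y=np.array([np.cos(a),np.sin(a),0]); z=np.array([0,0,-1.])
    return np.roll(Rn.from_matrix(np.c_[np.cross(y,z),y,z]).as_quat(),1)
def P(xy,z): return [float(xy[0]),float(xy[1]),float(z)+.078]  # TCP for a grasp point
def go(xy,z,a,speed=.2,fl=None): return bot.movel(P(xy,z),speed=speed,ori=down(a),force_limit=fl)
def tee(tag):
    c=viewer.capture("top"); Q=cloud(c)
    for nm,xy,r,zl,zh in (("tee",TEE,.04,.115,.17),("pad",None,.2,.085,.096)):
        if xy is None: m=(np.abs(np.hypot(Q[...,0]-PIV[0],Q[...,1]-PIV[1])-.15)<.022)&((Q[...,:2]-PIV)@ux>-.02)&(Q[...,2]>zl)&(Q[...,2]<zh)
        else: m=(np.hypot(Q[...,0]-xy[0],Q[...,1]-xy[1])<r)&(Q[...,2]>zl)&(Q[...,2]<zh)
        p=Q[m]
        if len(p)<8: print(tag,nm,len(p)); continue
        rc=cv2.minAreaRect(p[:,:2].astype(np.float32)); d=np.linalg.svd(p[:,:2]-p[:,:2].mean(0),full_matrices=False)[2][0]
        print(tag,nm,len(p),np.round(rc[0],4),np.round(rc[1],4),"z",np.median(p[:,2]).round(4),"yaw rel",((np.arctan2(d[1],d[0])-YAW-np.pi/2+np.pi/2)%np.pi-np.pi/2).round(3))
    return c
def st(tag): print(tag,"t",round(current_time(),1),"tcp",np.round(current_tcp_pos(),4),"F",np.round(current_ft_force(),1),"w",round(current_gripper_width(),4),"j",np.round(current_joint_pos(),2))
E
python3 - <<'E'
from h import *
st("start"); print(current_eef_rot())
T=PIV+.115*ux+.026*uy
for nm,xy,z,a in (("tee",TEE,.134,YAW),("tee tw",TEE,.15,YAW+1),("push0",T,.065,YAW+np.pi/2),("push1",T,.065,YAW+np.pi/2-1),("bar",BAR,.022,BYAW+np.pi/2),("place",SAD+.07*ux,.11,YAW+np.pi/2)):
    for k in (0,np.pi):
        j=solve_ik(P(xy,z),down(a+k)); print(nm,round(k,1),None if j is None else np.round(j,2))
E
```

```text
start t 1.0 tcp [ 0.1951 -0.62    0.3027] F [-0.4 -1.3 -0.6] w 0.094 j [-1.44  0.25  1.56  0.    1.34 -0.17]
[-1.89600637e-06  9.88410148e-01  1.51807047e-01  8.60638575e-06]
tee 0 [-0.28 -0.1   2.1  -0.    1.14 -0.16]
tee 3.1 None
tee tw 0 [-0.28 -0.13  2.09 -0.    1.18 -1.16]
tee tw 3.1 [-0.28 -0.13  2.09 -0.    1.18  1.98]
push0 0 [-0.2   0.41  1.67 -0.    1.07 -1.65]
push0 3.1 [-0.2   0.41  1.67 -0.    1.07  1.49]
push1 0 [-0.2   0.41  1.67 -0.    1.07 -0.65]
push1 3.1 [-0.2   0.41  1.67 -0.    1.07  2.49]
bar 0 [ 0.43  0.44  1.72 -0.    0.98 -1.38]
bar 3.1 [ 0.43  0.44  1.72 -0.    0.98  1.76]
place 0 [-0.49  0.13  1.91 -0.    1.1  -1.94]
place 3.1 [-0.49  0.13  1.91 -0.    1.1   1.2 ]
```

```bash
python3 - <<'E'
from h import *
grip(.045,35)
bot.move_pose(P(TEE,.25),down(YAW)); st("hover")
print(go(TEE,.135,YAW,.12,15)); st("at")
grip(0,40); st("gripped")
print(go(TEE,.1525,YAW,.04,40)); st("lifted")
E
```

```text
hover t 4.2 tcp [ 0.4612 -0.0174  0.328 ] F [ 0.2 -0.2 -0.1] w 0.0452 j [-0.28 -0.24  2.   -0.    1.38 -0.16]
False
at t 5.3 tcp [ 0.4615 -0.017   0.2138] F [ 1.1 -0.2 -0.3] w 0.0448 j [-0.28 -0.1   2.1   0.    1.15 -0.16]
gripped t 6.0 tcp [ 0.4619 -0.0169  0.2133] F [ 5.7  0.5 -3.5] w 0.0129 j [-0.28 -0.1   2.1   0.    1.14 -0.16]
False
lifted t 6.5 tcp [ 0.4617 -0.0169  0.2299] F [ 8.6 -1.4 -9.4] w 0.0124 j [-0.28 -0.13  2.09  0.    1.18 -0.16]
```

```bash
python3 - <<'E'
from h import *
go(TEE,.1535,YAW,.04,40); st("lift2")
j=np.array(current_joint_pos())
for k in range(4):
    j[5]-=.26; bot.move_joints(list(j)); st("tw"); print(np.round(current_moment(),2))
a=YAW+1.04
print(go(TEE,.149,a,.04,25)); st("lowered")
grip(.045); go(TEE,.25,a,.25); st("up")
bot.move_pose(P(PIV+.115*ux+.10*uy,.2),down(YAW+np.pi/2)); grip(0)
c=tee("after"); cv2.imwrite("pics/t1.png",c["color"][...,::-1]); st("")
E
```

```text
lift2 t 6.8 tcp [ 0.4617 -0.0169  0.2307] F [ 7.9 -0.4 -9.3] w 0.0123 j [-0.28 -0.13  2.09  0.    1.18 -0.16]
tw t 7.2 tcp [ 0.4618 -0.0169  0.2296] F [ 6.1 -0.9 -8.7] w 0.0127 j [-0.28 -0.13  2.09  0.    1.18 -0.42]
[-0.19 -1.1  -0.01]
tw t 7.5 tcp [ 0.462  -0.0169  0.2297] F [ 7.2 -0.7 -8.6] w 0.0126 j [-0.28 -0.13  2.09  0.    1.18 -0.68]
[-0.17 -1.21  0.01]
tw t 7.9 tcp [ 0.462  -0.0168  0.2297] F [ 6.9 -0.5 -9.1] w 0.0123 j [-0.28 -0.13  2.09  0.    1.18 -0.94]
[-0.08 -1.28  0.01]
tw t 8.2 tcp [ 0.4621 -0.0168  0.2298] F [ 8.1 -0.2 -8.7] w 0.0127 j [-0.28 -0.13  2.09  0.    1.18 -1.2 ]
[-0.02 -1.39  0.01]
False
lowered t 8.5 tcp [ 0.4622 -0.0168  0.2271] F [ 7.6  0.6 -5.6] w 0.0127 j [-0.28 -0.12  2.09  0.    1.17 -1.2 ]
up t 9.7 tcp [ 0.4607 -0.0167  0.3271] F [-1.2  0.9  0.5] w 0.0451 j [-0.28 -0.24  2.    0.    1.38 -1.2 ]
after tee 99 [ 0.4641 -0.0192] [0.0128 0.0494] z 0.1536 yaw rel 1.12
after pad 46 [ 0.6695 -0.0484] [0.0156 0.0278] z 0.0901 yaw rel 0.97
 t 11.4 tcp [0.6515 0.0611 0.2779] F [-0.6 -1.2 -0.2] w 0.0004 j [-0.08  0.28  1.57 -0.    1.3  -1.53]
```

```bash
python3 - <<'E'
from h import *
def arc(s,off): # s swing angle, off from beam centre line
    a=YAW+s; return PIV+.113*np.array([np.cos(a),np.sin(a)])+off*np.array([-np.sin(a),np.cos(a)])
print(go(arc(0,.045),.068,YAW+np.pi/2,.2,15)); st("down")
for s in np.r_[0:-.96:9j,-.99,-1.02,-1.05]:
    h=go(arc(s,.025),.068,YAW+s+np.pi/2,.12 if s>-.97 else .04,10 if s>-.97 else 7)
    print(round(s,2),h,np.round(current_ft_force(),1))
    if h and s<-.9: break
st("end")
E
```

```text
False
down t 12.3 tcp [0.6438 0.0069 0.1473] F [-0.4  0.4  0.5] w 0.0005 j [-0.17  0.4   1.66  0.    1.07 -1.62]
0.0 False [-0.6  0.1  0.4]
-0.12 False [-0.6 -0.2  0.1]
-0.24 False [-0.3 -0.4  0.3]
-0.36 False [-1.2 -0.1  0.8]
-0.48 False [-0.1  0.5 -0.6]
-0.6 False [-0.6 -0.   0.4]
-0.72 False [ 0.2 -0.4  0.3]
-0.84 False [0.1 0.3 0.1]
-0.96 False [0.7 0.6 1.4]
-0.99 False [-0.   0.3 -0.4]
-1.02 False [ 5.9  4.2 -1.8]
-1.05 False [17.   9.9 -8.9]
end t 15.5 tcp [ 0.5962 -0.1163  0.1465] F [17.   9.9 -8.9] w 0.0008 j [-0.38  0.33  1.77  0.01  1.04 -0.79]
```

```bash
python3 - <<'E'
from h import *
s=-1.03;a=YAW+s
q=PIV+.113*np.array([np.cos(a),np.sin(a)])+.045*np.array([-np.sin(a),np.cos(a)])
go(q,.068,a+np.pi/2,.1); go(q,.25,a+np.pi/2,.3)
bot.move_pose(P(PIV+.3*ux+.15*uy,.2),down(YAW+1.04)); 
c=tee("swung"); cv2.imwrite("pics/t2.png",c["color"][...,::-1]); st("")
print("target",SAD+.14*ux)
E
```

```text
swung tee 131 [ 0.4614 -0.0172] [0.0129 0.0554] z 0.1539 yaw rel 1.042
swung pad 117 [ 0.5891 -0.1604] [0.0297 0.0298] z 0.0898 yaw rel 0.594
 t 17.9 tcp [0.8409 0.0874 0.2786] F [ 0.1 -0.8 -0.1] w -0.0001 j [-0.03  0.73  0.95 -0.    1.47 -0.95]
target [ 0.5912099  -0.15932071]
```

```bash
python3 - <<'E'
from h import *
T=TEE+[.0012,0]
grip(.045,40)
bot.move_pose(P(T,.25),down(YAW+1.04))
print(go(T,.149,YAW+1.04,.15,15)); grip(0,40); st("grip")
go(T,.1515,YAW+1.04,.04,40); st("lift")
j=np.array(current_joint_pos())
for k in range(4):
    j[5]+=.265; bot.move_joints(list(j)); print(np.round(current_moment(),2),np.round(current_ft_force(),1))
a=YAW-.02
print(go(T,.134,a,.04,20)); st("lowered")
grip(.045); st("open"); go(T,.25,a,.25)
bot.move_pose(P([.5,.2],.2),down(BYAW+np.pi/2))
c=tee("locked"); cv2.imwrite("pics/t3.png",c["color"][...,::-1]); st("")
E
```

```text
False
grip t 21.6 tcp [ 0.4625 -0.0166  0.2273] F [1.5 2.5 0.6] w 0.0125 j [-0.28 -0.12  2.09  0.    1.17 -1.2 ]
lift t 21.8 tcp [ 0.4622 -0.0165  0.2285] F [ 6.1  1.4 -8.8] w 0.0126 j [-0.28 -0.12  2.09  0.    1.18 -1.2 ]
[ 0.04 -1.09  0.  ] [ 5.9  0.6 -7.5]
[-0.02 -1.02 -0.04] [ 6.5  0.2 -8.7]
[-0.04 -1.08 -0.05] [ 5.2  0.6 -8.7]
[ 0.01 -1.05  0.35] [ 6.5 -0.2 -8.5]
True
lowered t 23.7 tcp [ 0.4626 -0.0166  0.2135] F [-0.9  1.6  4.9] w 0.0129 j [-0.28 -0.1   2.1   0.    1.15 -0.14]
open t 24.4 tcp [ 0.4623 -0.0163  0.2124] F [ 1.   0.2 -0.1] w 0.0449 j [-0.28 -0.1   2.1   0.    1.14 -0.14]
locked tee 136 [ 0.4614 -0.0169] [0.0553 0.0131] z 0.1402 yaw rel 0.004
locked pad 118 [ 0.5892 -0.1603] [0.0297 0.0301] z 0.0893 yaw rel 1.459
 t 26.4 tcp [0.4999 0.1995 0.2775] F [ 0.2  0.3 -0.7] w 0.0451 j [ 0.17  0.01  1.87 -0.    1.27 -1.64]
```

```bash
python3 - <<'E'
from h import *
a=BYAW+np.pi/2
bot.move_pose(P(BAR,.12),down(a))
print(go(BAR,.0225,a,.12,15)); st("at bar"); grip(0,45); st("grip")
go(BAR,.10,a,.2); st("up")
D=SAD+.07*ux
go(BAR,.24,a,.3)
bot.move_pose(P(D,.24),down(YAW+np.pi/2)); st("over")
c=viewer.capture("scene"); i=c["color"][60:280,60:360,::-1]; cv2.imwrite("pics/s4.png",cv2.resize(i,None,fx=2.4,fy=2.4))
Q=cloud(viewer.capture("top")); 
m=(np.hypot(Q[...,0]-D[0],Q[...,1]-D[1])<.13)&(Q[...,2]>.2)&(Q[...,2]<.25); p=Q[m]
print(len(p),p.min(0),p.max(0))
E
```

```text
False
at bar t 28.1 tcp [0.51   0.3601 0.1014] F [ 0.9 -0.2  0.7] w 0.0446 j [ 0.43  0.43  1.72 -0.    0.98 -1.38]
grip t 28.6 tcp [0.5095 0.3602 0.1009] F [0.2 2.2 2.5] w 0.0155 j [ 0.43  0.44  1.72  0.    0.98 -1.38]
up t 29.2 tcp [0.5088 0.3595 0.177 ] F [ 0.3  0.1 -2.3] w 0.0153 j [ 0.43  0.32  1.71 -0.    1.11 -1.38]
over t 31.7 tcp [ 0.5219 -0.1503  0.3179] F [-0.2  0.3 -3.4] w 0.0154 j [-0.49 -0.02  1.82  0.    1.34 -1.94]
9 [ 0.59718615 -0.15436853  0.21747251] [ 0.62111448 -0.15178851  0.22828212]
```

View pics/s4.png

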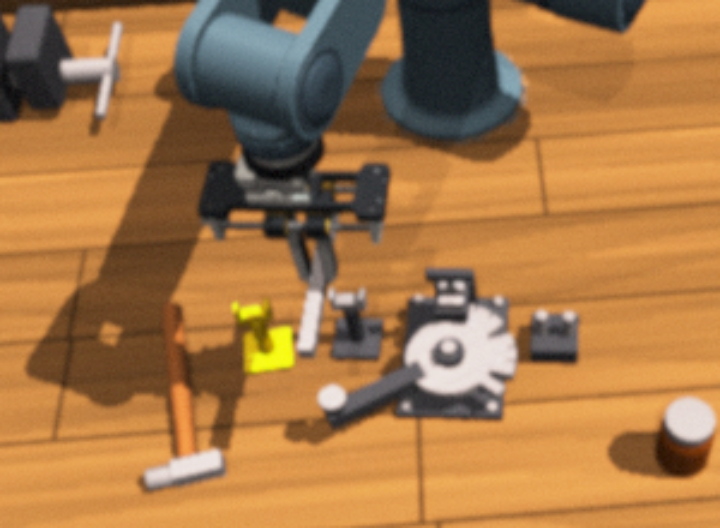

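The bar is held above the rests (bar at about (312,320) in the crop) and the arm has swung onto the stand's side. I'll check the bar's line in the grip before lowering.

```bash
cat >> h.py <<'E'
def bar(zc,tag):
    D=SAD+.07*ux
    for n in ("scene","top"):
        Q=cloud(viewer.capture(n)); r=(Q[...,:2]-SAD); x=r@ux; y=r@uy
        m=(x>-.04)&(x<.18)&(abs(y)<.025)&(abs(Q[...,2]-zc-.008)<.005); 
        if m.sum()<8: print(tag,n,m.sum()); continue
        k=np.c_[x[m],y[m]].astype(np.float32); v=cv2.fitLine(k,cv2.DIST_HUBER,0,.01,.01).ravel()
        print(tag,n,m.sum(),"x",k[:,0].min().round(4),k[:,0].max().round(4),"y mean",k[:,1].mean().round(4),"at x",k[:,0].mean().round(3),"y range",k[:,1].min().round(4),k[:,1].max().round(4),"slope",(v[1]/v[0]).round(3),"z",np.median(Q[...,2][m]).round(4),"zslope",np.polyfit(x[m],Q[...,2][m],1)[0].round(3))
E
python3 -c "
from h import *
bar(.225,'held')"
```

```text
held scene 292 x -0.0003 0.1729 y mean 0.0007 at x 0.113 y range -0.0202 0.0199 slope 0.01 z 0.2338 zslope -0.001
held top 0
```

```bash
python3 - <<'E'
from h import *
a=YAW+np.pi/2; D=SAD+.068*ux
go(D,.135,a,.2); st("near"); bar(.12,"near")
print(go(D,.111,a,.03,8)); st("touch")
E
```

```text
near t 32.5 tcp [ 0.5204 -0.151   0.2141] F [-0.5 -0.3 -2.5] w 0.0154 j [-0.49  0.09  1.9  -0.    1.14 -1.94]
near scene 241 x -0.0267 0.1729 y mean -0.0004 at x 0.113 y range -0.0214 0.0187 slope 0.014 z 0.1298 zslope 0.001
near top 0
True
touch t 33.3 tcp [ 0.5195 -0.1507  0.1908] F [-0.9  0.9  3.6] w 0.0157 j [-0.49  0.12  1.92  0.    1.1  -1.94]
```

```bash
python3 - <<'E'
from h import *
a=YAW+np.pi/2; D=SAD+.068*ux
grip(.04); st("open"); go(D,.25,a,.2)
bot.move_pose(P([.6,.2],.3),down(a)); 
bar(.098,"final"); c=tee("final"); st("")
Q=[viewer.capture(n)["color"] for n in("top","scene")]
o=[cv2.resize(Q[0][150:310,90:470,::-1],(760,320)),cv2.resize(Q[1][150:280,110:420,::-1],(760,280))]
cv2.imwrite("pics/f.png",np.vstack(o))
E
```

```text
open t 33.9 tcp [ 0.5185 -0.1501  0.1894] F [ 0.1 -0.3  0.1] w 0.04 j [-0.49  0.12  1.92  0.    1.1  -1.94]
final scene 375 x -0.0307 0.1711 y mean -0.0 at x 0.072 y range -0.0205 0.0223 slope 0.003 z 0.1066 zslope 0.0
final top 536 x -0.0308 0.168 y mean -0.0004 at x 0.064 y range -0.0204 0.02 slope 0.001 z 0.1055 zslope 0.003
final tee 136 [ 0.4614 -0.0169] [0.055  0.0133] z 0.1402 yaw rel 0.002
final pad 51 [ 0.5864 -0.1603] [0.0295 0.0609] z 0.0901 yaw rel 1.351
 t 36.3 tcp [0.6002 0.1987 0.3778] F [-0.5 -1.1  0.8] w 0.0401 j [ 0.14  0.15  1.53 -0.    1.46 -1.31]
```

View pics/f.png

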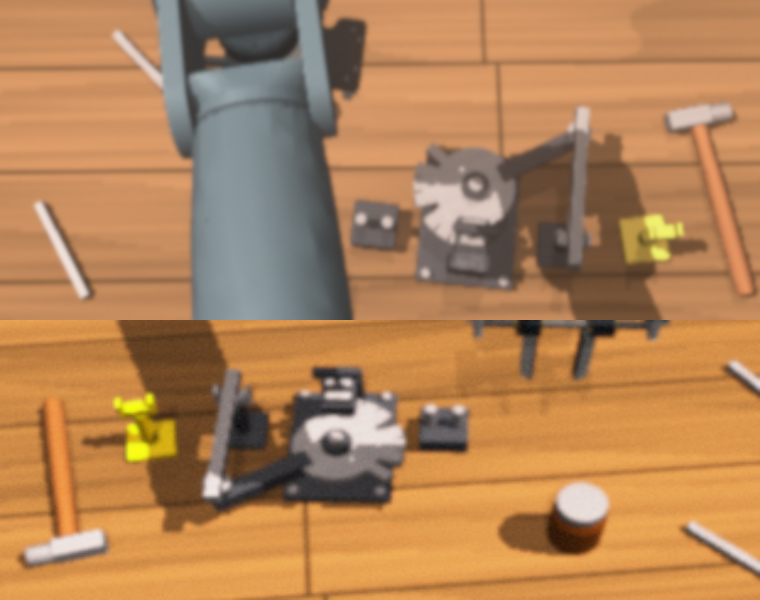

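The bar lies across the saddle (580,245) and the pad (580,125) and reaches past both. It is level, and the block, hammer and jar are unmoved.

```bash
python3 -c "
from h import *
bot.sign_off()"
```

```text
the job is handed in; nothing more can be done
```

The job is done and handed in at about 36 s of the 70 s allowed; `sign_off` gives no verdict. I pulled the plunger up and twisted it about 1.04 rad so it stood out by itself, then swung the arm to its stop on the right, at the dark stand. There I twisted the plunger back and let it drop in, then laid the largest (200 mm) bar across both rests.

**Last checks, from camera depth:**
- **Plunger:** the tee's top is at 140.2 mm, against 140.3 mm measured when locked at the start, and its twist is about 0.
- **Arm:** the pad measured about 2.2 mm from the target after locking (6 mm allowed). The final pad reading was spoiled because the bar covers the pad.
- **Bar:** its centre is about 69–70 mm along from the saddle and within 1 mm across. It is level and in line within 0.003 rad, with its top at 105.5–106.6 mm against 106 mm nominal.
- **Gripper and bystanders:** the gripper is well clear. The block, hammer and jar look unmoved in the last picture; I did not measure them.

**Two things were off:**
- **Tee position:** the tee stood about 1–2 mm off my camera estimate, which gave about 6–8 N sideways while it was gripped.
- **Final push:** the 7 N force limit did not stop the last push, and the force reached about 20–22 N against the stop. That is below the 40 N limit.

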